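# Unlock the shielded counter and feed in a sample carrier

## Task

The black spring-loaded captive screw on top of the blue sample shield still bars the tunnel: pull it straight up against its spring until its thread can catch, then turn it anticlockwise (seen from above) to its stop so that it stays parked up. Then, using the orange-handled push stick and never your hand, push the yellow sample carrier through the low opening until it is fully home against the stop at the end of the tunnel. Finally draw the stick back out of the opening and leave it lying still, and leave the bottle, beaker and dishes where they stand.

Things in the scene. Friction and masses are not known exactly. Their poses are not given: they have to be found in the camera images.
- shield: Blue shield block, fixed. Origin on the bench at the middle of the low opening; +x points into the tunnel, +y left looking in, z up. Block: x 0 to 138 mm, y -65 to 65, 70 mm high, amber window on top from x = 70. Tunnel 46 mm wide, 34 high, the bench is its floor; rigid stop face at x = 128. The screw's upright axis is at x = 35, y = 0, in a steel collar 32 mm across, top 98 mm high.
- knob (a point): Middle (half-way up) of the screw's black round ribbed knob, 34 mm across, 32 mm tall, on the screw's upright axis, 116 mm above the bench when down. A white line on its top shows its turn. Any yaw of grip will do. It rises and turns with the screw, as does the 10 mm steel stem below, which ends 12 mm above the tunnel floor when down.
- screw_lift (a joint): Height the screw is pulled up, m; 0 down. Spring: 3 N down, 7 N parked, plus 1.2 N weight. Unturned it can be pulled up to a stop at 12 mm; from 9 mm it can be turned; let go unturned it springs back. Turned, the thread lifts it from 9 mm by about 7.3 mm per rad (0 to 3 mm of play above that) to 20 mm at about 1.5 to 1.75 rad, then level; the hand must rise with it.
- screw_turn (a joint): Turn of the screw, rad, anticlockwise seen from above: 0 at the start, stop at 2.0. Below 9 mm of lift it cannot be turned. Once turned by 0.3 rad or more it stays where it is let go (neither drops nor unwinds), so it can be regripped. Turning takes up to 0.25 N m: grip firmly (30 N is ample).
- carrier_mid (a point): Centre (half-way up) of the yellow sample carrier with red and white caps on top: 50 mm long (x, along the tunnel), 40 wide, 26 high, 0.11 to 0.22 kg, loose on the bench between the guide rails before the opening. Fully home, its far end touches the tunnel's stop.
- stick_grip (a point): Grip point of the push stick, 33 mm above its underside: middle of its orange handle, 60 mm long (x), 20 wide (y), top 50 mm above the underside. x points along the stick to its nose. 0.16 kg, balances about 20 mm ahead of this point. It lies on the bench beside the guide rails. Below the handle a straight bar 16 mm wide, 18 high runs on to the nose.
- stick_nose (a point): Middle of the flat front end of the push stick, 180 mm ahead of the grip point along the stick's x axis and 9 mm above its underside.
- amber_bottle: Bystander: amber bottle, 44 mm across, 85 mm tall; origin under its centre.
- beaker: Bystander: glass beaker, 54 mm across, 70 mm tall; origin under its centre.
- dishes: Bystander: stack of four culture dishes, 62 mm across, 50 mm tall; origin under its centre.
- opening (a point): Centre of the low opening, 17 mm above the bench; axes as the shield's. Two guide rails, 12 mm high, 8 thick, inner faces at y = -23 and 23 mm in line with the tunnel walls, lead to it from x = -90 mm. A clear visor plate 40 to 44 mm above the bench juts out over it to x = -28 mm, y -50 to 50. The carrier is home when its centre is 103 mm inside (+x) of this point.
There are look-alikes about, which are no part of the job. Of the things that look like the part that bears carrier_mid, the smallest one is meant.

How it is judged:
On the way, in this order (a step that is already met when the one before it is completed fails the run):
1. the screw is pulled up at least 8.5 mm, still unturned (value of joint screw_lift above 0.0085 m and value of joint screw_turn below 0.25 rad), for 0.05 s.
2. the screw is driven up its thread and parked (turned 1.75 rad or more, 17 mm up or more) (value of joint screw_turn above 1.75 rad and value of joint screw_lift above 0.017 m), for 0.2 s.
3. the stick, its nose inside the opening, pushes the carrier (x of stick_nose in the frame of shield above 0 m and contact force between stick and carrier above 0.2 N), for 0.03 s.
4. the carrier is home, within 5 mm of the stop (x of carrier_mid in the frame of shield above 0.098 m), for 0.2 s.
At the end, for the whole second after the job is handed in: The screw is parked (turned at least 1.75 rad, at least 17 mm up), the carrier's centre is at least 98 mm inside the opening (within 5 mm of the stop), the stick's nose is out of the opening with the stick lying low (its grip point less than 55 mm above the bench), and stick and carrier are at rest (all of step 2 and x of carrier_mid in the frame of shield above 0.098 m and x of stick_nose in the frame of shield below 0 m and height (world z) of stick_grip below 0.055 m and linear speed of each of stick, carrier below 0.02 m/s); the robot touches nothing.
It fails at once if the hand or arm touches the carrier (contact force between any of the fingers, the arm and carrier above 0.3 N).
It fails at once if a bystander is shifted by more than 25 mm or tipped over (distance of any of amber_bottle, beaker, dishes from where it was at the start of the episode above 0.025 m or angle between any of amber_bottle, beaker, dishes's own z axis and vertical above 0.5 rad).
It also fails if it takes over 61 s, if anything falls off the work surface, if the arm or the gripper's body presses on something with over 40 N, if the wrist force passes 120 N, or if a joint passes its speed limit or range.

## Robot

A 7-joint arm with a two-finger parallel gripper is mounted at the origin on the work surface. World frame = base frame: x ahead of the robot, y to its left, z up, the work surface at z = 0. Lengths are in m, angles in rad, forces in N, time in s.
With the tool pointing down it reaches from about 0.4 to 0.85 m from the base axis. Payload 10.4 kg.
Tool frame: the origin (TCP) lies at the very end of the fingers, on their centre line; the grasp point (between the pads) lies 19 mm behind it; x points along the fingers, z is the direction in which the jaws open and shut, and the axes are right-handed (so a half turn about x gives the same grasp; the last joint's range is limited). The gripper opens to 85 mm and grips with 20 to 120 N. Pads are 22 mm wide; open, the fingers measure 114 mm over their backs; the gripper's body (76 mm by 85 mm) begins 54 mm behind the grasp point. The pads swing forward as they close: fully open they stand 13 mm farther back than shut.
Start: joints at [-1.147, 0.332, -0.065, 1.46, 0.022, 1.35, -0.088], TCP at [0.27, 0.564, 0.231] pointing down, gripper open.
Joint ranges: [-2.6, 2.6], [-0.5, 2.12], [-1.47, 1.34], [0.16, 2.42], [-1.27, 4.41], [0.06, 2.06], [-2.6, 2.6]. Speed limits (rad/s): [2.22, 2.22, 2.79, 2.79, 3.14, 3.14, 3.14].

## Interface

Orientations are given as a unit quaternion [x, y, z, w].
In Python, from workcell import readout, camera, manip gives the robot as it stands.
- The arm moves only by the shell command python3 -m inch 'ROWS' [FORCE]. ROWS is JSON, a list of rows, each a list of 3 entries, a list of its own where there are three numbers: the turn, a rotation vector about the tool's x, y, z in degrees, then the shift along the tool's x, y, z in mm, then the closure, from 0 (fully open) to 1 (shut). In form: [[[wx, wy, wz], [dx, dy, dz], hand], ...]. A call has 1 to 10 rows; each row is the pose to reach, as a shift and turn from the pose measured when the call began, along the tool's axes at that moment; what a row does not reach only later rows make up. A row lasts 1/8 s, in which the tool goes at most 62.5 mm and 10.7 degrees, less where a joint would pass 70% of its speed; a pose out of reach is approached as far as the arm can. A call with a gripper value outside its range is refused whole. The fingers move at their own pace and stop on an object; FORCE is the grip in N (left out, the last holds). Time passes only in rows, so rows that repeat a pose let the fingers close. It gives the time, the measured TCP pose, the force and the opening at its end, in the units of the state.
- readout.get_obs(): the state, without advancing time (a new reading comes with each control period).
- camera(name): name is "scene" or "top"; returns a dict with "pixels" (384x512x3 uint8, red, green, blue), "range_z" (384x512 float32, m along the optical axis (not along the pixel's ray), 0 where there is no reading), "intrinsics" (3x3 intrinsics, pixels), "extrinsics" (4x4, takes a point from world to camera coordinates). Camera axes: x right, y down, z forward; pixel columns grow to the right and rows downward; lengths in m; the calibration is good to about 2 mm. A picture is of the moment at which its call begins.
- manip.hand_in(): hands the job in, once; it reports no verdict.
The state is a dict: "clock": time; "joint_pos": joint angles; "joint_velocities": joint speeds; "tau": joint torques, N m; "position": TCP position; "ee_rot": TCP orientation; "ft_force": force on the tool from outside, world axes, zero at the start; "torque": the same for the moment, N m; "grip_width": opening from 0.0 (shut) to 1.0 (fully open).
Only numpy, scipy, OpenCV 4.12 (cv2) and the standard library are available. Lean on these libraries where they do the work, as an engineer would, in place of code of your own. Each camera call takes 0.05 s, during which the arm holds its last target.

## Working session

There is one attempt and no reset: what is moved stays moved. The work goes in short steps, Python scripts to look and compute and a shell command to move; the robot and the scene stay as the last step left them, time stands still between calls to the robot, and variables do not carry over. Pictures are saved under pics/ and viewed, and the job is handed in when it is done.

```bash
ls; mkdir -p pics
python3 - <<'E'
from workcell import readout, camera, manip
import cv2, numpy as np
print(readout.get_obs())
for n in ("scene","top"):
    c=camera(n); cv2.imwrite(f"pics/{n}0.png",c["pixels"][:,:,::-1]); np.savez(f"{n}0.npz",**c); print(c["intrinsics"],c["extrinsics"])
E
```

```text
pics
{'clock': 0.0, 'joint_pos': array([-1.14656357,  0.33284811, -0.06471009,  1.46092309,  0.02152957,
        1.34990658, -0.08850493]), 'joint_velocities': array([-1.15503080e-03,  3.28205662e-04,  6.20092230e-05,  2.25203443e-04,
        1.18604153e-03,  5.19131080e-04,  2.94991780e-03]), 'tau': array([-3.87831396e-04, -6.25460243e+01,  4.87553969e-02, -3.91580164e+01,
        1.61679491e-02,  1.03351712e-02, -1.35237536e-05]), 'position': array([0.26988708, 0.56331299, 0.23053948]), 'ee_rot': array([-0.37705534,  0.59877075,  0.37653412,  0.59793387]), 'ft_force': array([-0.07002941, -1.27915623,  0.1058272 ]), 'torque': array([-0.01971271, -0.07083254,  0.01220687]), 'grip_width': 1.0006143049251819}
[[409.86729428   0.         261.37212138]
 [  0.         409.86729428 191.02783885]
 [  0.           0.           1.        ]] [[-0.41491538  0.90974452 -0.01449635  0.17497952]
 [ 0.63095523  0.27621315 -0.724984   -0.25534805]
 [-0.65554613 -0.30995356 -0.68861314  1.40929539]
 [ 0.          0.          0.          1.        ]]
[[356.331585     0.         248.06590366]
 [  0.         356.331585   187.04639274]
 [  0.           0.           1.        ]] [[-0.01033821 -0.99990302  0.00933177  0.04696355]
 [-0.98305443  0.00845502 -0.18311882  0.51825789]
 [ 0.18302216 -0.01106676 -0.9830465   0.90771649]
 [ 0.          0.          0.          1.        ]]
```

View pics/scene0.png

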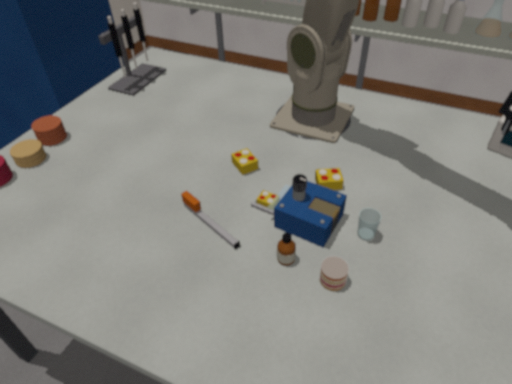

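View pics/top0.png

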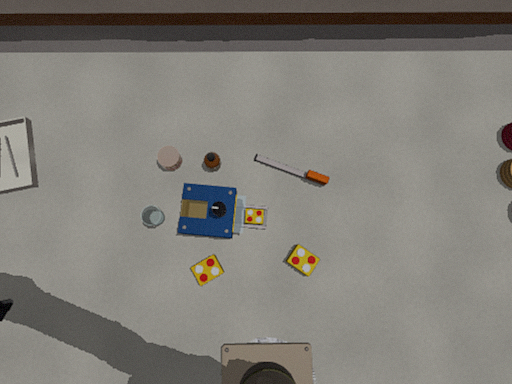

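```bash
cat > h.py <<'E'
import numpy as np, cv2
def load(n): 
    return dict(np.load(n))
def world(c):
    d=c["range_z"].astype(float);K=c["intrinsics"];E=c["extrinsics"]
    v,u=np.mgrid[:d.shape[0],:d.shape[1]]
    P=np.stack([(u-K[0,2])/K[0,0]*d,(v-K[1,2])/K[1,1]*d,d],-1)
    W=(P-E[:3,3])@E[:3,:3]; W[d==0]=np.nan
    return W
def proj(c,p):
    q=np.atleast_2d(p)@c["extrinsics"][:3,:3].T+c["extrinsics"][:3,3]
    q=q@c["intrinsics"].T; return q[:,:2]/q[:,2:]
def onplane(c,uv,z):
    uv=np.atleast_2d(uv).astype(float);K=c["intrinsics"];E=c["extrinsics"]
    r=np.c_[(uv-K[:2,2])/K[0,0],np.ones(len(uv))]@E[:3,:3]
    o=-E[:3,:3].T@E[:3,3]
    return o+r*((z-o[2])/r[:,2])[:,None]
E
python3 - <<'E'
from h import *
c=load("top0.npz"); im=c["pixels"][:,:,::-1]
cr=im[140:290,130:340]; cv2.imwrite("pics/topcrop.png",cv2.resize(cr,(798,570),interpolation=cv2.INTER_CUBIC))
W=world(c); print(W.shape, np.nanmedian(W[100:130,250:400,2]))
s=load("scene0.npz"); im=s["pixels"][:,:,::-1]
cv2.imwrite("pics/scenecrop.png",cv2.resize(im[140:290,170:390],(792,540),interpolation=cv2.INTER_CUBIC))
hsv=cv2.cvtColor(c["pixels"],cv2.COLOR_RGB2HSV)
masks={"blue":cv2.inRange(hsv,(105,120,50),(125,255,255)),"orange":cv2.inRange(hsv,(5,180,150),(14,255,255)),"yellow":cv2.inRange(hsv,(20,150,130),(32,255,255))}
for k,m in masks.items():
    n,l,st,ce=cv2.connectedComponentsWithStats(m)
    for i in range(1,n):
        if st[i,4]>25:
            w=W[l==i]; zt=np.nanpercentile(w[:,2],80)
            t=w[np.abs(w[:,2]-zt)<0.006]
            print(k,st[i],ce[i].round(1),"z",zt.round(4),cv2.minAreaRect((t[:,:2]*1000).astype(np.float32)))
E
```

```text
(384, 512, 3) -0.0009795393070992032
blue [ 178  184   58   54 1907] [209.  210.9] z 0.0706 ((455.7335205078125, 149.2991485595703), (136.9349365234375, 130.3597412109375), 84.35037994384766)
orange [308 171  21  12 115] [317.9 176.1] z 0.0508 ((546.88818359375, -146.76315307617188), (55.25324249267578, 16.25423812866211), 68.09280395507812)
yellow [245 209  19  15 126] [253.7 216.4] z 0.0266 ((443.605712890625, 26.938142776489258), (46.74514389038086, 38.918949127197266), 84.5419692993164)
yellow [288 245  32  31 310] [302.8 259.8] z 0.037 ((325.7261962890625, -99.958251953125), (67.11138916015625, 54.30949401855469), 54.91050338745117)
yellow [191 255  32  31 311] [206.8 269.7] z 0.0369 ((302.9874267578125, 152.07028198242188), (52.87590026855469, 68.67073059082031), 29.335533142089844)
```

View pics/topcrop.png

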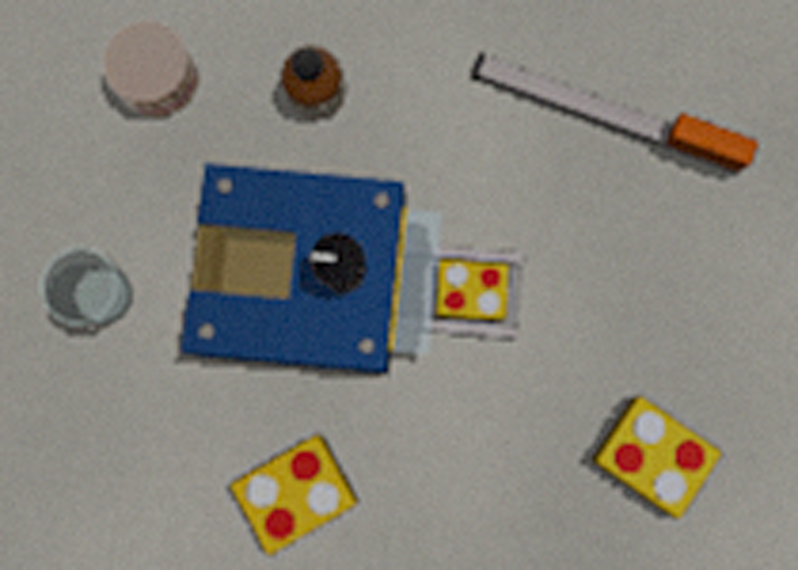

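View pics/scenecrop.png

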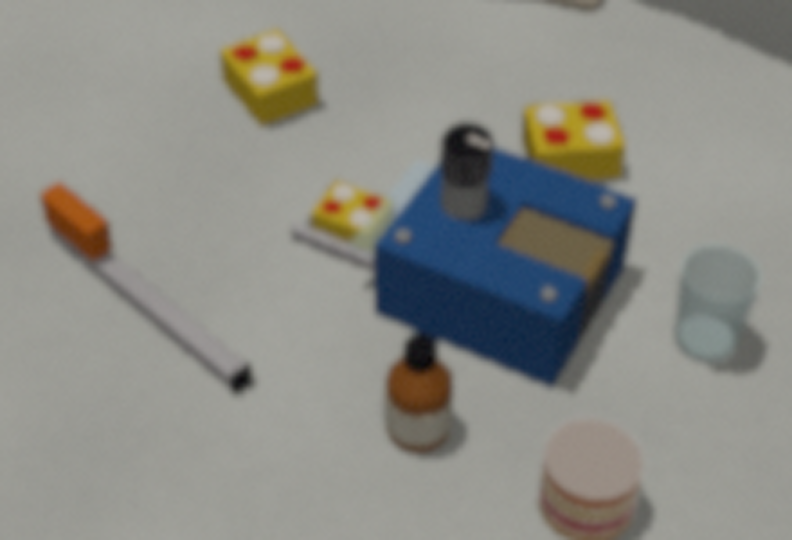

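Run:
```python
from h import *
from scipy.spatial.transform import Rotation as R
from workcell import readout
o=readout.get_obs(); print(R.from_quat(o["ee_rot"]).as_matrix().round(3))
c=load("top0.npz"); s=load("scene0.npz")
W=world(c);S=world(s)
for n,X in(("top",W),("scene",S)):
    t=X.reshape(-1,3); d=np.hypot(t[:,0]-.452,t[:,1]-.115)
    k=t[(d<.03)&(t[:,2]>.128)&(t[:,2]<.14)]; print(n,"knob top",len(k),k.mean(0),k.min(0),k.max(0),cv2.minEnclosingCircle((k[:,:2]*1000).astype(np.float32)))
    b=t[(np.abs(t[:,0]-.456)<.09)&(np.abs(t[:,1]-.149)<.09)&(np.abs(t[:,2]-.070)<.006)]
    print("block",cv2.minAreaRect((b[:,:2]*1000).astype(np.float32)))
    # stick
    b=t[(t[:,0]>.5)&(t[:,0]<.64)&(t[:,1]<.05)&(t[:,1]>-.2)&(t[:,2]>.008)]
    hb=b[b[:,2]>.042]; bb=b[(b[:,2]<.024)&(b[:,2]>.010)]
    print("handle",len(hb),cv2.minAreaRect((hb[:,:2]*1000).astype(np.float32)),hb.mean(0))
    print("bar",len(bb),cv2.minAreaRect((bb[:,:2]*1000).astype(np.float32)),bb.mean(0), np.polyfit(bb[:,1],bb[:,0],1))
    h=t[(np.abs(t[:,0]-.4436)<.05)&(np.abs(t[:,1]-.027)<.04)&(np.abs(t[:,2]-.026)<.005)]
    print("car",cv2.minAreaRect((h[:,:2]*1000).astype(np.float32)))
```

```text
[[-0.001 -0.902  0.432]
 [-0.001  0.432  0.902]
 [-1.    -0.    -0.001]]
top knob top 153 [0.45177953 0.11453771 0.13125682] [0.43559016 0.09691422 0.12818189] [0.46980322 0.13058026 0.13537818] ((452.4805603027344, 114.07876586914062), 17.480039596557617)
block ((455.8359069824219, 148.6149444580078), (138.47300720214844, 130.5044403076172), 84.12541198730469)
handle 165 ((546.130615234375, -147.737060546875), (59.73042297363281, 20.86506462097168), 68.08367156982422) [ 0.5452909  -0.14712758  0.04866137]
bar 339 ((572.7439575195312, -76.54608917236328), (208.3958740234375, 17.530269622802734), 68.0088119506836) [ 0.58145249 -0.05347498  0.01685008] [0.40298678 0.6030022 ]
car ((442.8174743652344, 25.727827072143555), (49.48705291748047, 40.17549133300781), 85.27954864501953)
scene knob top 106 [0.45615388 0.11846956 0.13029263] [0.4382401  0.10264011 0.12808913] [0.47207549 0.1351546  0.13352268] ((454.72857666015625, 117.91650390625), 18.11216926574707)
block ((458.1881103515625, 151.55734252929688), (139.04733276367188, 134.10946655273438), 84.03987884521484)
handle 142 ((549.7024536132812, -144.13223266601562), (61.097843170166016, 20.543560028076172), 69.14958953857422) [ 0.55134957 -0.1424376   0.04777276]
bar 381 ((577.6787109375, -71.02973937988281), (205.84521484375, 19.783588409423828), 69.15584564208984) [ 0.58657203 -0.05347302  0.01614144] [0.36168848 0.6059126 ]
car ((446.2576904296875, 25.85343360900879), (42.43703842163086, 41.41603469848633), 87.45789337158203)
```

```bash
python3 -m inch '[[[10,0,0],[0,-36,-32],0],[[20,0,0],[0,-72,-65],0],[[30,0,0],[0,-108,-97],0],[[40,0,0],[0,-144,-130],0],[[50,0,0],[0,-180,-162],0],[[60,0,0],[0,-216,-194],0],[[70,0,0],[0,-252,-227],0],[[80,0,0],[0,-288,-259],0],[[90,0,0],[0,-324,-292],0],[[100,0,0],[0,-359,-324],0]]' 40
python3 - <<'E'
from workcell import readout
from scipy.spatial.transform import Rotation as R
o=readout.get_obs();print(o["joint_pos"].round(2),o["position"].round(4),R.from_quat(o["ee_rot"]).as_matrix().round(3))
E
```

```text
clock: 1.35
position: [0.4539, 0.1144, 0.2309]
ee_rot: [0.218, 0.673, -0.219, 0.673]
ft_force: [0.5, 0.5, -0.6]
grip_width: 1.006
[-0.72 -0.03  0.37  1.88  0.01  1.3  -0.98] [0.4539 0.1144 0.2309] [[-0.001  0.587  0.81 ]
 [-0.001  0.81  -0.587]
 [-1.    -0.001  0.   ]]
```

```bash
python3 -m inch '[[[0,0,0],[33,1,-1],0],[[0,0,0],[66,1,-1],0],[[0,0,0],[99,1,-1],0],[[0,0,0],[120,1,-1],0],[[0,0,0],[132,1,-1],0],[[0,0,0],[132,1,-1],0]]' 40
python3 - <<'E'
from workcell import readout,camera
import cv2
for n in("top","scene"):
    c=camera(n); im=c["pixels"][:,:,::-1]
    cv2.imwrite(f"pics/{n}1.png",cv2.resize(im[140:290,150:350] if n=="top" else im[140:270,220:390],None,fx=4,fy=4,interpolation=cv2.INTER_CUBIC))
E
```

```text
clock: 2.1
position: [0.4532, 0.1155, 0.0985]
ee_rot: [0.217, 0.673, -0.219, 0.672]
ft_force: [0.4, 0.2, -0.1]
grip_width: 1.001
```

View pics/scene1.png

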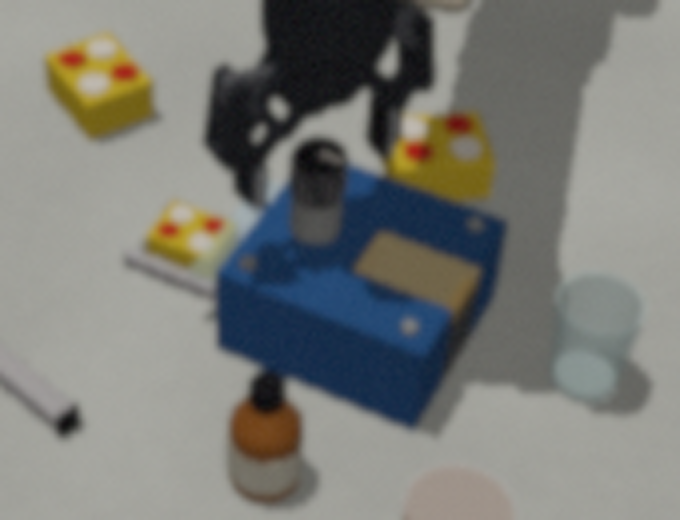

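The knob (320,165 in the crop) stands centred between the open fingers. Closing on it now.

```bash
python3 -m inch '[[[0,0,0],[0,0,0],1],[[0,0,0],[0,0,0],1],[[0,0,0],[0,0,0],1],[[0,0,0],[0,0,0],1],[[0,0,0],[0,0,0],1],[[0,0,0],[0,0,0],1],[[0,0,0],[0,0,0],1],[[0,0,0],[0,0,0],1]]' 50
```

```text
clock: 3.2
position: [0.454, 0.1161, 0.1001]
ee_rot: [0.218, 0.673, -0.218, 0.673]
ft_force: [-3.3, -0.2, 5.8]
grip_width: 0.387
```

```bash
python3 -m inch '[[[0,0,0],[-4,0,0],1],[[0,0,0],[-8,0,0],1],[[0,0,0],[-10.5,0,0],1],[[0,0,0],[-10.5,0,0],1],[[0,0,0],[-10.5,0,0],1]]' 50
```

```text
clock: 3.82
position: [0.4538, 0.116, 0.1104]
ee_rot: [0.218, 0.673, -0.218, 0.673]
ft_force: [2.1, 0.8, -6.8]
grip_width: 0.387
```

```bash
python3 -m inch '[[[-8,0,0],[-1,0,0],1],[[-16,0,0],[-2,0,0],1],[[-24,0,0],[-3,0,0],1]]' 50; python3 -c "
from workcell import readout
o=readout.get_obs();print(o['torque'],o['ft_force'])"
```

```text
clock: 4.2
position: [0.454, 0.116, 0.1134]
ee_rot: [0.072, 0.703, -0.072, 0.704]
ft_force: [2.2, 0.9, -6.0]
grip_width: 0.387
[ 0.20519926 -0.62807974 -0.08284314] [ 2.18627661  0.94087759 -5.96358606]
```

```bash
python3 -m inch '[[[-8,0,0],[-1,0,0],1],[[-16,0,0],[-2,0,0],1],[[-24,0,0],[-3,0,0],1],[[-32,0,0],[-4,0,0],1],[[-40,0,0],[-5,0,0],1]]' 50; python3 -c "
from workcell import readout
o=readout.get_obs();print(o['torque'],o['ft_force'])"
```

```text
clock: 4.82
position: [0.4542, 0.1162, 0.1182]
ee_rot: [-0.175, 0.685, 0.175, 0.685]
ft_force: [3.5, 1.3, -7.7]
grip_width: 0.385
[ 0.43184231 -0.72783495 -0.10041421] [ 3.48941652  1.25906077 -7.68062459]
```

```bash
python3 -m inch '[[[-8,0,0],[-1,0,0],1],[[-16,0,0],[-2,0,0],1],[[-24,0,0],[-3,0,0],1],[[-32,0,0],[-3,0,0],1],[[-40,0,0],[-3,0,0],1],[[-46,0,0],[-3,0,0],1],[[-50,0,0],[-3,0,0],1],[[-50,0,0],[-3,0,0],1]]' 50; python3 -c "
from workcell import readout
o=readout.get_obs();print(o['torque'],o['ft_force'],o['joint_pos'])"
```

```text
clock: 5.82
position: [0.4543, 0.1165, 0.1211]
ee_rot: [-0.448, 0.547, 0.448, 0.548]
ft_force: [2.3, 3.0, -7.8]
grip_width: 0.383
[ 0.6348844  -0.57782454  0.02940831] [ 2.25647397  3.02083935 -7.82303359] [-0.6211311   0.08053652  0.28535943  2.00944747 -0.02618695  1.05414017
  1.04752124]
```

```bash
python3 -m inch '[[[-3,0,0],[0,0,0],1],[[-6,0,0],[0,0,0],1],[[-6,0,0],[0,0,0],1]]' 50; python3 -c "
from workcell import readout
o=readout.get_obs();print(o['torque'],o['ft_force'])"
python3 -m inch '[[[2,0,0],[0,0,0],1],[[2,0,0],[0,0,0],0],[[2,0,0],[0,0,0],0],[[2,0,0],[0,0,0],0],[[2,0,0],[0,0,0],0],[[2,0,0],[0,0,0],0],[[2,0,0],[0,0,0],0]]'
```

```text
clock: 6.2
position: [0.4542, 0.1165, 0.1209]
ee_rot: [-0.475, 0.523, 0.475, 0.524]
ft_force: [1.7, 1.9, -8.4]
grip_width: 0.386
[ 0.47151182 -0.49793566 -0.50588626] [ 1.71701286  1.87900618 -8.44041613]
clock: 7.08
position: [0.4542, 0.1165, 0.1209]
ee_rot: [-0.466, 0.532, 0.466, 0.532]
ft_force: [0.0, 0.5, 0.3]
grip_width: 1.001
```

```bash
python3 -m inch '[[[0,0,0],[-40,0,0],0],[[0,0,0],[-80,0,0],0],[[0,0,0],[-110,0,0],0]]'
python3 - <<'E'
from h import *
from workcell import readout,camera
from scipy.spatial.transform import Rotation as R
o=readout.get_obs(); print(R.from_quat(o["ee_rot"]).as_matrix().round(3),o["joint_pos"].round(2))
for n in("top","scene"):
    c=camera(n); im=c["pixels"][:,:,::-1]
    cv2.imwrite(f"pics/{n}2.png",cv2.resize(im[130:290,150:350] if n=="top" else im[140:270,180:370],None,fx=4,fy=4,interpolation=cv2.INTER_CUBIC))
    t=world(c).reshape(-1,3); d=np.hypot(t[:,0]-.453,t[:,1]-.116); k=t[(d<.012)&(t[:,2]>.1)&(t[:,2]<.175)]; print(len(k),np.median(k[:,2]) if len(k) else 0)
E
```

```text
clock: 7.45
position: [0.4544, 0.1164, 0.2327]
ee_rot: [-0.466, 0.531, 0.466, 0.533]
ft_force: [-0.7, -0.1, 0.4]
grip_width: 1.001
[[ 0.002 -0.991  0.132]
 [ 0.001  0.132  0.991]
 [-1.    -0.002  0.001]] [-0.63 -0.03  0.28  1.87  0.01  1.3   1.08]
0 0
57 0.149053159073876
```

View pics/scene2.png

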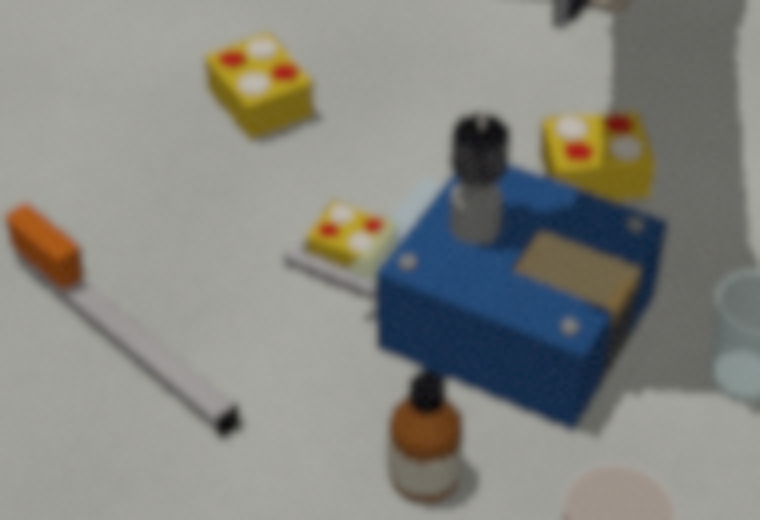

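```bash
python3 -m inch '[[[10.4,0,0],[0,-13,-25],0],[[20.8,0,0],[0,-26,-50],0],[[31.2,0,0],[0,-38,-74],0],[[41.6,0,0],[0,-51,-99],0],[[52,0,0],[0,-64,-124],0],[[62.4,0,0],[0,-76,-149],0],[[72.8,0,0],[0,-89,-174],0],[[83.2,0,0],[0,-102,-198],0],[[93.6,0,0],[0,-114,-223],0],[[104,0,0],[0,-127,-248],0]]'
python3 -m inch '[[[0,0,0],[0,0,0],0]]'
python3 - <<'E'
from h import *
from workcell import readout,camera
from scipy.spatial.transform import Rotation as R
o=readout.get_obs(); M=R.from_quat(o["ee_rot"]).as_matrix(); print(M.round(3),o["joint_pos"].round(2),o["position"])
d=np.array([.5475,-.1462,.016])-o["position"]; print(M.T@d*1000)
E
```

```text
clock: 8.8
position: [0.5488, -0.1465, 0.2331]
ee_rot: [0.136, 0.693, -0.133, 0.696]
ft_force: [-0.1, 0.8, 0.8]
grip_width: 1.001
clock: 8.93
position: [0.5484, -0.1486, 0.2323]
ee_rot: [0.137, 0.693, -0.135, 0.695]
ft_force: [-0.3, -0.7, -0.5]
grip_width: 1.001
[[ 0.003  0.377  0.926]
 [ 0.001  0.926 -0.377]
 [-1.     0.003  0.002]] [-0.34  0.22  0.61  1.65 -0.13  1.31 -0.09] [ 0.54844647 -0.14861406  0.2323144 ]
[216.31334863   1.32724265  -2.32698229]
```

```bash
python3 -m inch '[[[0,0,0],[50,1,-2],0],[[0,0,0],[100,1,-2],0],[[0,0,0],[150,1,-2],0],[[0,0,0],[190,1,-2],0],[[0,0,0],[210,1,-2],0],[[0,0,0],[218,1,-2],0],[[0,0,0],[218,1,-2],0]]'
python3 -m inch '[[[0,0,0],[0,0,0],1],[[0,0,0],[0,0,0],1],[[0,0,0],[0,0,0],1],[[0,0,0],[0,0,0],1],[[0,0,0],[0,0,0],1],[[0,0,0],[0,0,0],1],[[0,0,0],[0,0,0],1],[[0,0,0],[0,0,0],1]]' 80
```

```text
clock: 9.8
position: [0.5482, -0.1466, 0.015]
ee_rot: [0.136, 0.693, -0.135, 0.695]
ft_force: [-0.2, 0.3, 0.6]
grip_width: 1.001
clock: 10.8
position: [0.5485, -0.1466, 0.0154]
ee_rot: [0.137, 0.692, -0.135, 0.695]
ft_force: [-1.7, 0.7, 6.1]
grip_width: 0.223
```

```bash
python3 -m inch '[[[0,0,0],[-25,0,0],1],[[0,0,0],[-50,0,0],1],[[0,0,0],[-60,0,0],1],[[0,0,0],[-60,0,0],1]]' 80
python3 - <<'E'
from h import *
from workcell import readout,camera
from scipy.spatial.transform import Rotation as R
o=readout.get_obs(); M=R.from_quat(o["ee_rot"]).as_matrix(); print(M.round(3),o["joint_pos"].round(2),o["position"])
for n in("top","scene"):
    c=camera(n); im=c["pixels"][:,:,::-1]; np.savez(n+"3.npz",**c)
    cv2.imwrite(f"pics/{n}3.png",cv2.resize(im[130:290,180:380] if n=="top" else im[140:270,140:330],None,fx=4,fy=4,interpolation=cv2.INTER_CUBIC))
    t=world(c).reshape(-1,3)
    b=t[(t[:,0]>.55)&(t[:,0]<.66)&(t[:,1]<.05)&(t[:,1]>-.09)&(t[:,2]>.03)&(t[:,2]<.09)]
    print(n,len(b),cv2.minAreaRect((b[:,:2]*1000).astype(np.float32)))
    for y in np.arange(-.09,.05,.02):
        q=b[abs(b[:,1]-y)<.01]
        if len(q):print(y.round(3),q[:,0].mean().round(4),np.percentile(q[:,2],80).round(4))
E
```

```text
clock: 11.3
position: [0.5483, -0.1466, 0.0754]
ee_rot: [0.137, 0.692, -0.135, 0.696]
ft_force: [-0.3, -0.2, -1.8]
grip_width: 0.221
[[ 0.005  0.377  0.926]
 [ 0.002  0.926 -0.377]
 [-1.     0.003  0.004]] [-0.29  0.38  0.57  1.82 -0.24  1.01 -0.01] [ 0.54829999 -0.14657615  0.07540268]
top 325 ((590.3145141601562, -36.23193359375), (121.0770263671875, 17.134855270385742), 68.28828430175781)
-0.09 0.5694 0.0785
-0.07 0.5755 0.0779
-0.05 0.5836 0.0785
-0.03 0.5916 0.0781
-0.01 0.5994 0.0783
0.01 0.6072 0.0776
0.03 0.6064 0.0776
scene 393 ((593.2460327148438, -33.02925491333008), (123.34436798095703, 18.521160125732422), 68.11637878417969)
-0.09 0.5757 0.0758
-0.07 0.5814 0.0762
-0.05 0.5892 0.0765
-0.03 0.5974 0.0763
-0.01 0.6053 0.0766
0.01 0.6137 0.0763
0.03 0.6139 0.0758
```

View pics/scene3.png

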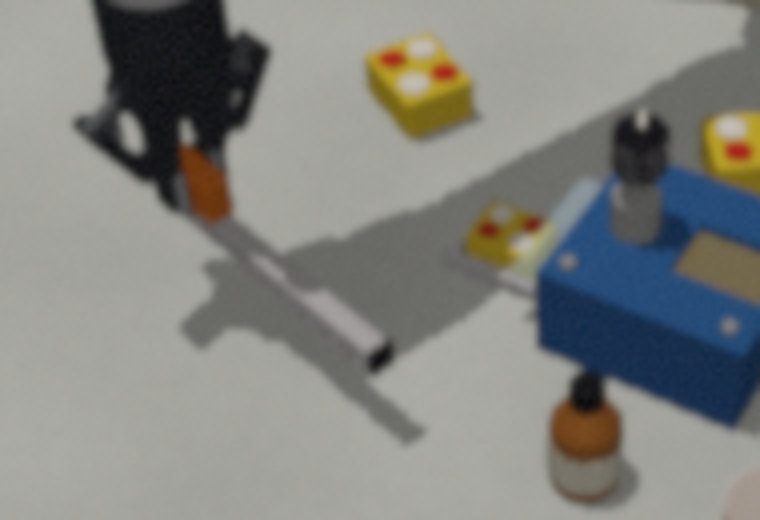

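```bash
python3 -m inch '[[[-3,0,0],[0,-30,-10],1],[[-6,0,0],[0,-55,-30],1],[[-9,0,0],[0,-75,-55],1],[[-12,0,0],[0,-90,-80],1],[[-15.5,0,0],[0,-96,-98],1],[[-15.5,0,0],[0,-96,-98],1],[[-15.5,0,0],[0,-96,-98],1]]' 80
cat > look.py <<'E'
import sys
from h import *
from workcell import readout,camera
from scipy.spatial.transform import Rotation as R
o=readout.get_obs(); M=R.from_quat(o["ee_rot"]).as_matrix(); print(M.round(3),o["joint_pos"].round(2),o["position"].round(4))
tag=sys.argv[1]
a=np.radians(84.1);u=np.array([np.cos(a),np.sin(a)]);v=np.array([-u[1],u[0]])
for n,off in(("top",(455.8,148.6)),("scene",(458.2,151.6))):
    O=np.array(off)/1000-.069*u
    c=camera(n); im=c["pixels"][:,:,::-1]; np.savez(n+tag+".npz",**c)
    cv2.imwrite(f"pics/{n}{tag}.png",cv2.resize(im[130:290,180:380] if n=="top" else im[120:250,160:350],None,fx=4,fy=4,interpolation=cv2.INTER_CUBIC))
    t=world(c).reshape(-1,3); L=np.c_[(t[:,:2]-O)@u,(t[:,:2]-O)@v,t[:,2]]
    b=L[(L[:,0]>-.27)&(L[:,0]<-.0)&(abs(L[:,1])<.02)&(L[:,2]>.009)]
    print(n)
    for x in np.arange(-.255,0,.015):
        q=b[abs(b[:,0]-x)<.0075]
        if len(q):print((x*1000).round(),"y",(1000*q[:,1]).mean().round(1),"top",(np.percentile(q[:,2],80)*1000).round(1),len(q))
E
python3 look.py 4
```

```text
clock: 12.28
position: [0.4213, -0.1983, 0.0737]
ee_rot: [0.042, 0.705, -0.04, 0.707]
ft_force: [0.0, -0.1, -1.8]
grip_width: 0.227
[[ 0.003  0.116  0.993]
 [ 0.002  0.993 -0.116]
 [-1.     0.002  0.003]] [-0.21  0.15  0.6   2.08 -0.11  0.94  0.33] [ 0.4213 -0.1983  0.0737]
top
-255.0 y 2.9 top 482.4 300
-240.0 y -1.6 top 480.7 683
-225.0 y 6.0 top 472.3 446
-210.0 y 0.8 top 76.8 41
-195.0 y 0.6 top 76.5 40
-180.0 y 0.6 top 77.5 39
-165.0 y 0.8 top 76.0 37
-150.0 y 0.7 top 77.2 40
-135.0 y 0.3 top 76.1 39
-120.0 y 0.1 top 76.6 39
-105.0 y 0.1 top 76.9 34
-75.0 y 1.3 top 26.6 64
-60.0 y 0.7 top 27.0 81
-45.0 y 0.8 top 26.9 84
-30.0 y 0.0 top 43.0 74
-15.0 y 0.4 top 44.7 83
scene
-255.0 y -3.6 top 470.9 298
-240.0 y -5.9 top 445.6 985
-225.0 y 5.4 top 459.9 602
-210.0 y -4.5 top 74.9 39
-195.0 y -4.6 top 74.6 40
-180.0 y -4.2 top 75.3 38
-165.0 y -4.4 top 74.8 45
-150.0 y -5.0 top 74.8 39
-135.0 y -4.4 top 74.5 43
-120.0 y -4.8 top 74.9 42
-105.0 y -4.3 top 75.2 51
-75.0 y -2.6 top 25.7 43
-60.0 y -4.2 top 25.7 67
-45.0 y -2.5 top 26.2 63
-30.0 y -0.3 top 42.6 28
-15.0 y -1.2 top 43.3 43
```

View pics/top4.png

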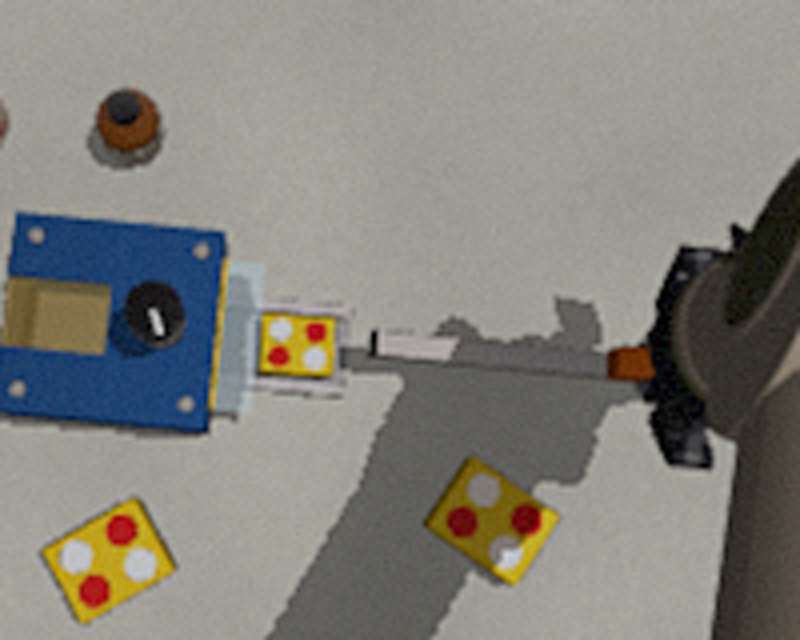

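```bash
python3 -m inch '[[[0,0,0],[20,0,0],1],[[0,0,0],[40,0,0],1],[[0,0,0],[54,0,0],1],[[0,0,0],[54,0,0],1],[[0,0,0],[54,0,0],1]]' 80
python3 -m inch '[[[0,0,0],[0,10,0],1],[[0,0,0],[0,20,0],1],[[0,0,0],[0,30,0],1],[[0,0,0],[0,40,-1],1],[[0,0,0],[0,50,-1],1],[[0,0,0],[0,60,-1],1],[[0,0,0],[0,70,-1],1]]' 80
python3 look.py 5
```

```text
clock: 13.0
position: [0.422, -0.1985, 0.0202]
ee_rot: [0.041, 0.705, -0.04, 0.707]
ft_force: [-0.1, -0.1, -1.5]
grip_width: 0.222
clock: 13.88
position: [0.4292, -0.1283, 0.0203]
ee_rot: [0.041, 0.705, -0.041, 0.707]
ft_force: [-0.4, -1.9, -0.7]
grip_width: 0.224
[[ 0.004  0.116  0.993]
 [ 0.001  0.993 -0.116]
 [-1.     0.001  0.004]] [-0.31  0.21  0.54  2.15 -0.15  0.81  0.21] [ 0.4292 -0.1283  0.0203]
top
-255.0 y -1.9 top 427.1 133
-240.0 y 0.5 top 428.6 208
-225.0 y -0.9 top 431.1 168
-210.0 y 0.4 top 438.7 166
-195.0 y 1.8 top 439.6 209
-180.0 y 1.9 top 435.0 283
-165.0 y 0.9 top 434.4 483
-150.0 y 7.0 top 371.8 66
-135.0 y -0.1 top 23.2 34
-120.0 y -0.1 top 23.5 36
-105.0 y 0.1 top 23.3 35
-90.0 y -0.1 top 23.2 35
-75.0 y -0.3 top 23.1 33
-60.0 y -0.3 top 23.0 36
-45.0 y -0.1 top 24.0 34
-30.0 y -0.6 top 43.5 66
-15.0 y 0.3 top 44.5 84
scene
-255.0 y -2.9 top 423.4 79
-240.0 y -0.4 top 423.6 190
-225.0 y -0.2 top 426.0 132
-210.0 y 2.0 top 432.7 181
-195.0 y -0.7 top 427.8 399
-180.0 y -4.6 top 419.8 409
-165.0 y -2.9 top 411.2 996
-150.0 y 9.2 top 385.2 171
-135.0 y -4.4 top 22.0 33
-120.0 y -4.6 top 21.8 37
-105.0 y -3.8 top 22.0 37
-90.0 y -4.4 top 22.0 35
-75.0 y -3.4 top 21.7 34
-60.0 y -4.7 top 21.2 36
-45.0 y -4.2 top 21.3 34
-30.0 y 1.9 top 42.6 22
-15.0 y -1.4 top 43.5 42
```

```bash
python3 -c "
from workcell import readout
o=readout.get_obs();print(o['torque'],o['ft_force'])"
```

```text
[-0.01050264  0.02917807  0.0213794 ] [-0.02445429  0.07573126 -1.51825632]
```

View pics/top5.png

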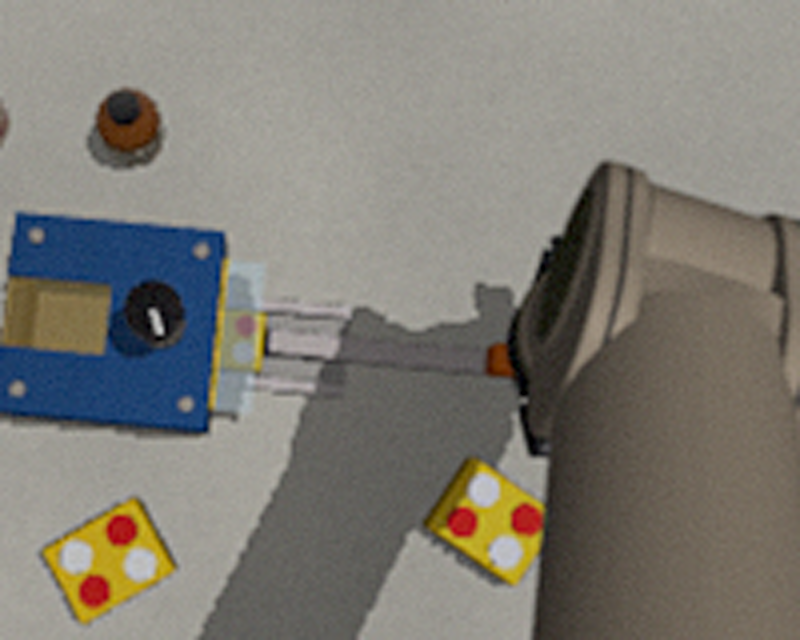

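View pics/scene5.png

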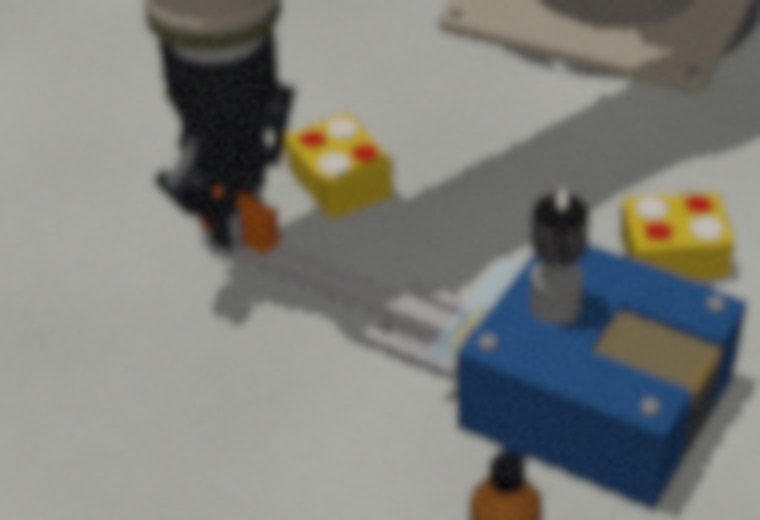

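```bash
python3 -m inch '[[[0,0,0],[0,9,0],1],[[0,0,0],[0,18,0],1],[[0,0,0],[0,27,0],1],[[0,0,0],[0,36,0],1],[[0,0,0],[0,45,-1],1],[[0,0,0],[0,54,-1],1],[[0,0,0],[0,63,-1],1],[[0,0,0],[0,72,-1],1],[[0,0,0],[0,81,-1],1],[[0,0,0],[0,90,-1],1]]' 80
python3 -c "
from workcell import readout
o=readout.get_obs();print(o['torque'],o['ft_force'],o['joint_pos'].round(2))"
```

```text
clock: 15.22
position: [0.4385, -0.0373, 0.0204]
ee_rot: [0.041, 0.705, -0.04, 0.707]
ft_force: [0.7, -0.5, -1.6]
grip_width: 0.22
[-0.26937914  0.0358747  -0.02709142] [ 0.69244668 -0.46037673 -1.55054578] [-0.46  0.19  0.47  2.17 -0.12  0.81 -0.02]
```

```bash
python3 -m inch '[[[0,0,0],[0,4,0],1],[[0,0,0],[0,8,0],1],[[0,0,0],[0,12,0],1],[[0,0,0],[0,14,0],1]]' 80
python3 -m inch '[[[0,0,0],[0,1.5,0],1],[[0,0,0],[0,3,0],1]]' 80
```

```text
clock: 15.72
position: [0.4401, -0.0233, 0.0204]
ee_rot: [0.041, 0.705, -0.04, 0.707]
ft_force: [-0.2, -1.0, -2.4]
grip_width: 0.223
clock: 15.98
position: [0.4404, -0.0203, 0.0204]
ee_rot: [0.041, 0.705, -0.04, 0.707]
ft_force: [-0.7, -1.3, -2.0]
grip_width: 0.223
```

```bash
python3 -m inch '[[[0,0,0],[0,1.5,0],1],[[0,0,0],[0,3,0],1]]' 80
python3 -m inch '[[[0,0,0],[0,1.5,0],1],[[0,0,0],[0,3,0],1]]' 80
```

```text
clock: 16.23
position: [0.4405, -0.0201, 0.0204]
ee_rot: [0.041, 0.705, -0.042, 0.707]
ft_force: [-2.4, -18.6, 3.0]
grip_width: 0.22
clock: 16.48
position: [0.4404, -0.0202, 0.0204]
ee_rot: [0.04, 0.705, -0.043, 0.707]
ft_force: [-3.0, -19.5, 4.4]
grip_width: 0.224
```

```bash
python3 -m inch '[[[0,0,0],[0,0,0],1],[[0,0,0],[0,-10,0],1],[[0,0,0],[0,-25,0],1],[[0,0,0],[0,-40,0],1],[[0,0,0],[0,-55,0],1],[[0,0,0],[0,-70,1],1],[[0,0,0],[0,-85,1],1],[[0,0,0],[0,-100,1],1],[[0,0,0],[0,-115,1],1],[[0,0,0],[0,-130,1],1]]' 80
python3 -m inch '[[[0,0,0],[0,-15,0],1],[[0,0,0],[0,-20,0],1],[[0,0,0],[1.5,-20,0],1],[[0,0,0],[3,-20,0],1],[[0,0,0],[4,-20,0],1],[[0,0,0],[4,-20,0],1]]' 80
python3 look.py 6
```

```text
clock: 17.73
position: [0.4256, -0.1507, 0.021]
ee_rot: [0.041, 0.705, -0.044, 0.707]
ft_force: [0.0, 0.0, -1.8]
grip_width: 0.224
clock: 18.48
position: [0.4232, -0.1703, 0.0169]
ee_rot: [0.04, 0.705, -0.044, 0.707]
ft_force: [-0.4, -0.4, -0.9]
grip_width: 0.224
[[ 0.002  0.118  0.993]
 [-0.004  0.993 -0.118]
 [-1.    -0.004  0.002]] [-0.24  0.24  0.56  2.14 -0.17  0.81  0.31] [ 0.4232 -0.1703  0.0169]
top
-255.0 y -0.4 top 431.4 157
-240.0 y 2.3 top 436.6 196
-225.0 y 2.3 top 432.9 261
-210.0 y -1.3 top 433.4 467
-195.0 y 6.4 top 422.2 296
-180.0 y 1.3 top 19.5 33
-165.0 y 1.5 top 19.8 34
-150.0 y 0.5 top 19.9 33
-135.0 y 1.5 top 18.9 35
-120.0 y 0.3 top 18.9 33
-105.0 y 1.6 top 19.2 34
-90.0 y -0.3 top 19.1 33
-75.0 y 0.8 top 19.1 25
-30.0 y -0.5 top 43.6 34
-15.0 y 0.3 top 44.8 84
scene
-255.0 y 2.0 top 426.6 161
-240.0 y -1.4 top 420.4 378
-225.0 y -3.2 top 425.5 314
-210.0 y -5.6 top 399.4 852
-195.0 y 5.7 top 409.2 534
-180.0 y -2.7 top 18.2 31
-165.0 y -2.1 top 18.3 29
-150.0 y -2.3 top 17.9 31
-135.0 y -2.5 top 18.1 27
-120.0 y -2.7 top 18.0 32
-105.0 y -2.7 top 18.0 30
-90.0 y -2.8 top 17.7 26
-75.0 y -2.0 top 17.7 29
-30.0 y 0.3 top 43.4 24
-15.0 y 0.1 top 43.3 41
```

View pics/top6.png

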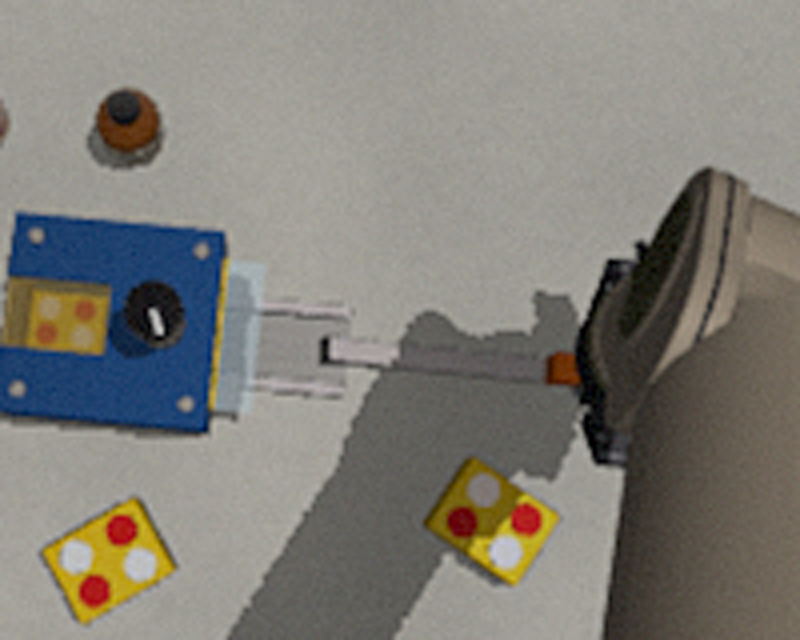

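View pics/scene6.png

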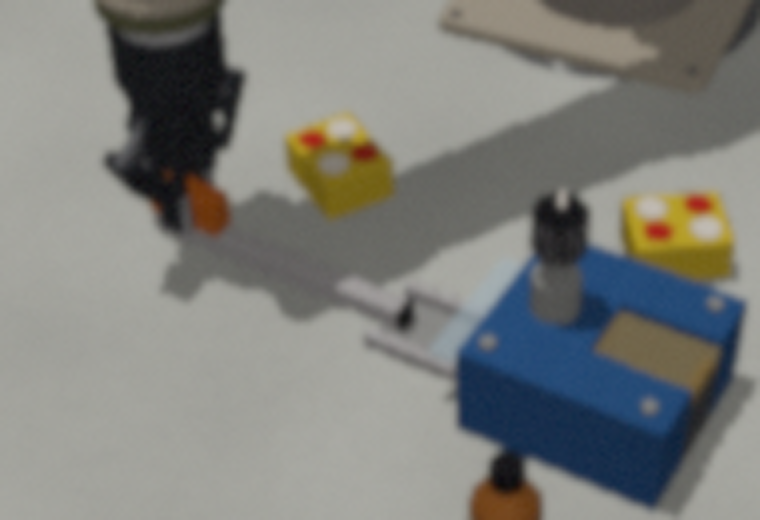

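```bash
python3 -m inch '[[[0,0,0],[0.5,0,0],0.7],[[0,0,0],[0.5,0,0],0.5],[[0,0,0],[0.5,0,0],0],[[0,0,0],[0.5,0,0],0],[[0,0,0],[0.5,0,0],0],[[0,0,0],[0.5,0,0],0]]' 
python3 -m inch '[[[0,0,0],[-20,0,0],0],[[0,0,0],[-60,0,0],0],[[0,0,0],[-110,0,0],0],[[0,0,0],[-160,0,0],0],[[0,0,0],[-200,0,0],0],[[0,0,0],[-200,0,0],0],[[0,0,0],[-200,0,0],0],[[0,0,0],[-200,0,0],0]]' 
python3 look.py 7 >/dev/null
python3 - <<'E'
from h import *
import math
a=np.radians(84.1);u=np.array([np.cos(a),np.sin(a)])
for n in("top","scene"):
    c=load(n+"7.npz"); t=world(c).reshape(-1,3)
    d=np.hypot(t[:,0]-.4535,t[:,1]-.116); k=t[(d<.012)&(t[:,2]>.1)&(t[:,2]<.17)]; print("knob",np.median(k[:,2]))
    b=t[(abs(t[:,0]-.43)<.04)&(t[:,1]>-.25)&(t[:,1]<-.02)&(t[:,2]>.013)&(t[:,2]<.07)]; print("stick",cv2.minAreaRect((b[:,:2]*1000).astype(np.float32)),b[:,2].max())
    hsv=cv2.cvtColor(c["pixels"],cv2.COLOR_RGB2HSV)
    c0=load(n+"0.npz"); df=np.abs(c["pixels"].astype(int)-c0["pixels"]).sum(-1)
    cv2.imwrite(f"pics/full{n}7.png",c["pixels"][:,:,::-1])
E
```

```text
clock: 19.32
position: [0.4233, -0.1704, 0.0166]
ee_rot: [0.04, 0.705, -0.044, 0.707]
ft_force: [0.2, -0.1, 0.7]
grip_width: 0.999
clock: 20.32
position: [0.4222, -0.1694, 0.2154]
ee_rot: [0.04, 0.706, -0.044, 0.706]
ft_force: [0.8, -0.0, 0.3]
grip_width: 0.998
knob 0.15018568180069375
stick ((428.06414794921875, -109.62421417236328), (181.707763671875, 19.95848846435547), 84.06302642822266) 0.0531634961154958
knob 0.148920718214449
stick ((431.9461669921875, -108.96719360351562), (178.78567504882812, 22.781200408935547), 84.93299865722656) 0.05276229915612882
```

View pics/fulltop7.png

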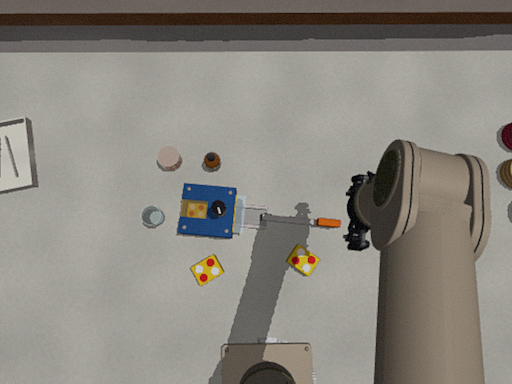

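View pics/top7.png

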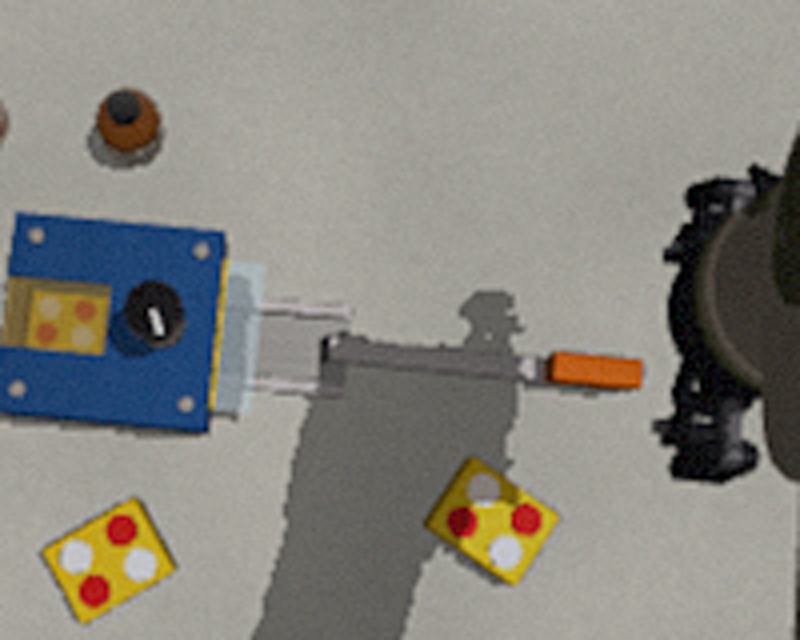

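View pics/fullscene7.png

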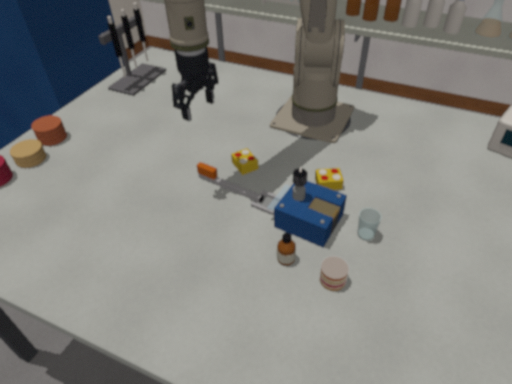

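Run:
```python
from h import *
c=load("top7.npz"); a=np.radians(84.1);u=np.array([np.cos(a),np.sin(a)]);v=np.array([-u[1],u[0]]);O=np.array([.4558,.1486])-.069*u
for x in(.078,.098,.103,.128): print(x,((proj(c,np.r_[O+x*u,.026])-[180,130])*4).round(1))
```

```text
0.078 [[102.2 325.5]]
0.098 [[ 72.7 322.8]]
0.103 [[ 65.4 322.1]]
0.128 [[ 28.6 318.7]]
```

```bash
python3 -c "
from workcell import manip
print(manip.hand_in())"
```

```text
the job is handed in; nothing more can be done
None
```

I did all the steps in order and handed the job in at about 20.4 s on the robot's clock. `hand_in` gives no verdict, so the results below are my own last checks.

- **Screw:** I pulled it up about 10 mm unturned, then turned it anticlockwise while rising until it met its stop (about 0.5 N m). The knob top now reads about 149–150 mm, up from about 130 mm. The white line has turned, so it is parked.
- **Carrier:** I pushed it with the stick only, until the force rose to about 19 N with the stick nose about 79 mm inside. Through the amber window its caps centre on about x = 102 mm, against 103 mm for fully home.
- **Stick:** It lies flat on the bench with its nose about 70 mm outside the opening, and the hand is open and clear, about 0.2 m up.
- **Bystanders:** The bottle, beaker and dishes look unmoved in both pictures; I compared them by eye and did not measure them.

The two cameras disagreed by 3–5 mm in position throughout. I averaged them, or compared positions within one camera. No check failed.

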